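# Put the sharpening stone away and clamp its case shut

## Task

Put the two-tone sharpening stone away: take it from the drying rack, where it stands on edge, lay it down flat on the black mat and let go, then take it again across its width and lay it flat inside the open wooden case. After that close the lid fully and swing the red-ended clamp over onto the closed lid, fully down. Set the stone down rather than dropping it from a height, and leave the bottle, knife and spoon where they are.

Things in the scene. Friction and masses are not known exactly. Their poses are not given: they have to be found in the camera images.
- stone: Two-tone sharpening stone, a plain block of 125 x 25 x 48 mm, about 330 g: one broad face red-brown, the other white. Its x axis runs along the 125 mm length, its y axis through the 25 mm thickness (towards the white face), its z axis through the 48 mm width. Origin: centre of the 125 x 25 mm edge on which it stands at the start (z up then). It lies flat when its y axis points straight up or down; either face may be up.
- stone_center (a point): Centre of the stone block; same axes as the stone.
- rack: Light wooden drying rack, fixed: base 150 x 80 x 8 mm, origin at the centre of its underside. Four posts, 16 mm (x) by 8 mm (y), reach 28 mm above the table, centred at x = +-50, y = +-18 mm; they leave a 28 mm slot along the rack's x axis in which the stone stands on edge on the base, its length along x. Between the posts the middle 84 mm of the stone's length is clear on both sides for fingers.
- mat: Black rubber mat, fixed, 200 (x) x 160 (y) x 4 mm, origin at the centre of its underside. The stone can stand on it on edge, and can be pushed over onto its broad face (it tips rather than slides when pushed above 30 mm over the mat).
- case: Open wooden case, fixed, outside 152 (x) x 132 (y) x 45 mm high, walls and floor 6 mm, origin at the centre of its underside; inside 140 x 120 mm, 39 mm deep, so that the stone fits only lying flat, with its length along the case's x. The lid is hinged on the +x rim, the clamp sits outside the -x wall at y = 0, between two small brass ears (8 mm thick, centred 16 mm either side of y = 0) that reach 67 mm above the table, from 77 to 95 mm out along -x.
- lid (a joint): Lid angle, rad: 0 shut, about 1.7 to 2.1 at the start (upright and leaning back). Stiff hinge: it stays where it is left, and takes about 2 N at its edge to move.
- lid_hinge (a point): Middle of the lid's hinge line, which runs along the case's y axis: at x = +76 mm, 45 mm high in the case's frame. The shut lid reaches from here 152 mm towards the case's -x.
- lid_edge (a point): Middle of the lid's free edge, on its outer (top when shut) face. The lid is a flat wooden board 152 x 132 x 8 mm with no handle; it is shut by pushing its outer face. When shut its top is 53 mm above the table.
- clamp (a joint): Clamp angle, rad: 0 fully down (level, pointing to the case's +x over the lid), about 1.7 to 2.1 at the start (swung up and leaning outwards, away from the case). Stiff pivot: it stays where it is left, and takes about 1 to 2 N at the tip to move.
- clamp_hinge (a point): Pivot of the clamp, its axis along the case's y: at x = -90 mm, y = 0, 61 mm high in the case's frame.
- clamp_tip (a point): End of the clamp arm, 68 mm from the pivot on the arm's mid-line. The arm is a steel bar 18 mm wide and 10 mm thick, its last 34 mm a red grip 24 mm wide and 15 mm thick. When fully down its red grip's top is 68 mm above the table.
- bottle: Bystander: amber glass finish bottle with a white cap, 52 mm across, 110 mm tall, standing; origin at the centre of its underside.
- knife: Bystander: carving knife lying flat, wooden handle 110 mm along -x from the origin, blade 60 mm along +x, up to 16 mm high.
- spoon: Bystander: carved wooden spoon lying flat along its x axis, about 200 mm long.
There are look-alikes about, which are no part of the job. Of the things that look like the stone, the middle-sized one is meant.

How it is judged (in metres and radians):
On the way, in this order (a step that is already met when the one before it is completed fails the run):
1. the stone lies flat on the mat, let go (x of stone_center in the frame of mat between -0.085 and 0.085 m and y of stone_center in the frame of mat between -0.07 and 0.07 m and z of stone_center in the frame of mat below 0.024 m and (angle between stone_center's own y axis and vertical below 0.12 rad or angle between stone_center's own y axis and vertical above 3.0216 rad) and contact force between the fingers and stone below 0.1 N), for 0.2 s.
2. the stone lies flat inside the case, let go (x of stone_center in the frame of case between -0.07 and 0.07 m and y of stone_center in the frame of case between -0.06 and 0.06 m and z of stone_center in the frame of case below 0.028 m and (angle between stone_center's own y axis and vertical below 0.12 rad or angle between stone_center's own y axis and vertical above 3.0216 rad) and contact force between the fingers and stone below 0.1 N), for 0.2 s.
3. the lid is shut over the stone (x of stone_center in the frame of case between -0.07 and 0.07 m and y of stone_center in the frame of case between -0.06 and 0.06 m and z of stone_center in the frame of case below 0.028 m and (angle between stone_center's own y axis and vertical below 0.12 rad or angle between stone_center's own y axis and vertical above 3.0216 rad) and value of joint lid below 0.05 rad), for 0.1 s.
4. the clamp is down on the shut lid (value of joint lid below 0.05 rad and value of joint clamp below 0.08 rad), for 0.1 s.
At the end, for the whole second after the job is handed in: The stone lies flat (within 0.12 rad) on the floor of the case, at rest; the lid is shut (under 0.05 rad) and the clamp is down on it (under 0.08 rad) (all of step 4 and x of stone_center in the frame of case between -0.07 and 0.07 m and y of stone_center in the frame of case between -0.06 and 0.06 m and z of stone_center in the frame of case below 0.028 m and (angle between stone_center's own y axis and vertical below 0.12 rad or angle between stone_center's own y axis and vertical above 3.0216 rad) and linear speed of stone below 0.02 m/s); the robot touches nothing.
It fails at once if the stone is let go in mid-air (its centre higher than 80 mm above the table) (contact force between the fingers and stone below 0.1 N and height (world z) of stone_center above 0.08 m).
It fails at once if the finish bottle is pushed more than 30 mm (distance of bottle from where it was at the start of the episode above 0.03 m).
It fails at once if the carving knife is pushed more than 30 mm (distance of knife from where it was at the start of the episode above 0.03 m).
It fails at once if the wooden spoon is pushed more than 30 mm (distance of spoon from where it was at the start of the episode above 0.03 m).
It fails at once if the bottle is tipped over (angle between bottle's own z axis and vertical above 0.5 rad).
It also fails if it takes over 72 s, if anything falls off the work surface, if the arm or the gripper's body presses on something with over 40 N, if the wrist force passes 120 N, or if a joint passes its speed limit or range.

## Robot

A 6-joint arm with a two-finger parallel gripper is mounted at the origin on the work surface. World frame = base frame: x ahead of the robot, y to its left, z up, the work surface at z = 0. Lengths are in mm, angles in rad, forces in N, time in s.
With the tool pointing down it reaches from about 325 to 900 mm from the base axis. Payload 6.1 kg.
Tool frame: the origin (TCP) lies on the centre line of the jaws, within the pads' length; the fingertips stand 25 mm ahead of it and the grasp point (between the pads) lies 6 mm ahead of it; z points along the fingers, y is the line along which they close (so a half turn about z gives the same grasp; the last joint's range is limited). The gripper opens to 87 mm and grips with 3 to 60 N. Pads are 19 mm wide; open, the fingers measure 117 mm over their backs; the gripper's body (75 mm by 190 mm) begins 51 mm behind the grasp point.
Start: joints at [-0.126, 0.22, 1.526, -0, 1.395, -0.126], TCP at [624.993, -0.003, 247.538] pointing down, gripper open.
Joint ranges: [-2.98, 2.98], [-0.91, 2.08], [0.09, 2.57], [-1.24, 4.39], [0.2, 2.65], [-2.68, 2.68]. Speed limits (rad/s): [2.57, 2.57, 3.01, 3.14, 3.14, 3.14].

## Interface

Orientations are given as a unit quaternion [w, x, y, z].
In Python, from plant import status, capture, job_done, spot_in, outline_of gives the robot as it stands.
- The arm moves only by the tool step_arm, never from a script. Its argument "rows" is text: rows parted by semicolons, each of 7 numbers parted by spaces: the opening, from 0 (shut) to 1 (fully open), then the shift along the tool's x, y, z in mm, then the turn, a rotation vector about the tool's x, y, z in degrees. In form: grip x y z ax ay az; .... A call has exactly 8 rows; each row is the pose to reach, as a shift and turn from the pose commanded when the call began, along the tool's axes at that moment; what a row does not reach only later rows make up. A row lasts 1/12 s, in which the tool goes at most 41.7 mm and 7.16 degrees, less where a joint would pass 70% of its speed; a pose out of reach is approached as far as the arm can. A call with a gripper value outside its range is refused whole. The fingers move at their own pace and stop on an object; "force" is the grip in N (left out, the last holds). Time passes only in rows, so rows that repeat a pose let the fingers close, or fill a call up. It gives the time, the measured TCP pose, the force, the opening and the grip force at its end, in the units of the state.
- status.observe(): the state, without advancing time (a new reading comes with each control period).
- capture(name): name is "scene" or "side" or "wrist"; returns a dict with "image" (384x512x3 uint8, blue, green, red), "depth" (384x512 float32, mm along the optical axis (not along the pixel's ray), 0 where there is no reading), "mtx" (3x3 intrinsics, pixels), "position" and "rotation" of the camera in the world; the wrist camera has in their place "T_tool_cam" (4x4, takes a point from camera to tool coordinates, whose origin is the TCP and whose axes are the flange's). Camera axes: x right, y down, z forward; pixel columns grow to the right and rows downward; lengths in mm; the calibration is good to about 2 mm. The wrist camera is an equidistant fisheye: a pixel r from the principal point sees the ray r / f radians off the axis. A picture is of the moment at which its call begins: read the wrist's pose just before it.
- job_done(): hands the job in; it is judged then, once.
Trained networks look in a picture, given as the dict that the camera call returned (one of the last four; its "shot" number tells which), for a name from the list of things; names that differ only in an ending like _2 or _b are one class to them, and where a whole thing is asked for, a point or a joint stands for the part that bears it (a point fixed in the world has none). Each returns a list of dicts, best first, with "score" (0 to 1); they miss things now and then, are a little off and sometimes report something else, mostly with a low value. They report only what shows in the picture. A call takes as long as a camera call. They do not tell look-alikes from the thing itself.
- spot_in(target, picture): "extent" ([centre column, centre row, width, height] in pixels, round what is visible of it).
- outline_of(target, picture): "mask" (384x512 bool, what is visible of it) and "extent" ([centre column, centre row, width, height] in pixels, round what is visible of it).
The state is a dict: "t": time; "joints": joint angles; "qvel": joint speeds; "joint_torque": joint torques, N m; "eef_pos": TCP position; "tool_rot": TCP orientation; "contact_force": force on the tool from outside, world axes, zero at the start; "ft_torque": the same for the moment, N m; "gripper_width": finger opening in mm; "grasp_force": force on a finger pad.
Only numpy, scipy, OpenCV 4.12 (cv2) and the standard library are available. Lean on these libraries where they do the work, as an engineer would, in place of code of your own. Each camera call takes 0.05 s, during which the arm holds its last target. There are 200 camera calls.

## Working session

There is one attempt and no reset: what is moved stays moved. The work goes in short steps, Python scripts to look and compute and a tool call to move; the robot and the scene stay as the last step left them, time stands still between calls to the robot, and variables do not carry over. Pictures are saved under pics/ and viewed, at most 10 in all, crops included, and the job is handed in when it is done.

Besides the shell and the picture viewer there is one more tool, called after "Call:" as a command line: name --argument value ..., lists and objects as JSON in quotes. step_arm: Moves the arm, as the interface text tells. Its arguments: {"type":"object","properties":{"rows":{"type":"string"},"force":{"type":"number"}},"required":["rows"]}

```bash
ls; mkdir -p pics; cat > h.py <<'E'
import numpy as np, cv2, pickle
from plant import status, capture, job_done, spot_in, outline_of
from scipy.spatial.transform import Rotation as R
def cloud(p):
    d=p["depth"];K=np.array(p["mtx"]);v,u=np.mgrid[0:384,0:512]
    c=np.stack([(u-K[0,2])/K[0,0]*d,(v-K[1,2])/K[1,1]*d,d],-1)
    w=c@np.array(p["rotation"]).T+np.array(p["position"]); w[d<=0]=np.nan
    return w
E
python3 - <<'E'
from h import *
S={}
for c in("scene","side"):
    p=capture(c);S[c]=p;w=cloud(p);print(c,p["position"],np.array(p["mtx"])[0])
    for n in("stone","rack","mat","case","lid","clamp","bottle","knife","spoon"):
        for o in outline_of(n,p):
            if o["score"]<.2: continue
            q=w[o["mask"]&~np.isnan(w[...,0])]
            print(n,round(o["score"],2),np.round(o["extent"]),np.round(np.median(q,0)) if len(q) else '',np.round(np.percentile(q,[2,98],axis=0)).tolist() if len(q) else '')
pickle.dump(S,open("s.pkl","wb"))
im=np.vstack([S["scene"]["image"],S["side"]["image"]])
cv2.imwrite("pics/a.png",cv2.resize(S["scene"]["image"],(800,600)))
cv2.imwrite("pics/b.png",cv2.resize(S["side"]["image"],(800,600)))
s=status.observe();print(s["eef_pos"],s["tool_rot"])
E
```

```text
picsTraceback (most recent call last):
  File "<stdin>", line 4, in <module>
  File "h.py", line 7, in cloud
    w=c@np.array(p["rotation"]).T+np.array(p["position"]); w[d<=0]=np.nan
      ~^~~~~~~~~~~~~~~~~~~~~~~~~~
ValueError: matmul: Input operand 1 has a mismatch in its core dimension 0, with gufunc signature (n?,k),(k,m?)->(n?,m?) (size 4 is different from 3)
```

Rotation is a quaternion [w,x,y,z].

```bash
sed -i 's/np.array(p\["rotation"\]).T/R.from_quat(p["rotation"],scalar_first=True).as_matrix().T/' h.py
python3 - <<'E'
from h import *
S={}
for c in("scene","side"):
    p=capture(c);S[c]=p;w=cloud(p);print(c,p["position"],np.array(p["mtx"])[0])
    for n in("stone","rack","mat","case","lid","clamp","bottle","knife","spoon"):
        for o in outline_of(n,p):
            if o["score"]<.2: continue
            q=w[o["mask"]&~np.isnan(w[...,0])]
            print(n,round(o["score"],2),np.round(o["extent"]),np.round(np.median(q,0)) if len(q) else '',np.round(np.percentile(q,[2,98],axis=0)).tolist() if len(q) else '')
pickle.dump(S,open("s.pkl","wb"))
cv2.imwrite("pics/a.png",cv2.resize(S["scene"]["image"],(800,600)))
cv2.imwrite("pics/b.png",cv2.resize(S["side"]["image"],(800,600)))
s=status.observe();print(s["eef_pos"],s["tool_rot"])
E
```

```text
scene [1376.82682952    7.49336896  732.59573001] [419.01134114   0.         247.3322681 ]
stone 0.95 [346. 206.  30.  42.] [539. 321.  46.] [[464.0, 304.0, 1.0], [589.0, 357.0, 58.0]]
stone 0.92 [397. 248.  41.  23.] [684. 413.  27.] [[662.0, 369.0, 1.0], [704.0, 454.0, 38.0]]
stone 0.86 [332. 164.  54.  40.] [340. 333.  41.] [[224.0, 262.0, -1.0], [392.0, 407.0, 66.0]]
rack 0.69 [344. 215.  47.  40.] [563. 304.   8.] [[464.0, 279.0, 3.0], [605.0, 366.0, 27.0]]
rack 0.66 [183. 197.  10.  29.] [535. -97. 104.] [[520.0, -111.0, 66.0], [539.0, -85.0, 127.0]]
rack 0.61 [138. 269.  70.  13.] [ 686. -223.   12.] [[658.0, -285.0, -2.0], [698.0, -132.0, 17.0]]
rack 0.56 [347. 205.  34.  45.] [542. 321.  47.] [[468.0, 304.0, 8.0], [589.0, 346.0, 58.0]]
rack 0.3 [100. 208.  30.  80.] [ 590. -285.  130.] [[512.0, -313.0, 48.0], [640.0, -258.0, 192.0]]
mat 0.73 [272. 214.  67.  44.] [516. 130.   3.] [[413.0, 48.0, 1.0], [606.0, 210.0, 6.0]]
mat 0.72 [184. 197.   9.  24.] [535. -97. 103.] [[417.0, -111.0, -1.0], [539.0, -85.0, 127.0]]
case 0.86 [134. 214. 107.  91.] [ 549. -218.   31.] [[433.0, 
[... 1366 characters left out ...]
.0]]
case 0.87 [283. 124.  46.  86.] [ 554. -269.   60.] [[480.0, -313.0, 2.0], [625.0, -91.0, 187.0]]
lid 0.65 [288. 105.  41.  48.] [ 563. -289.  116.] [[511.0, -314.0, 52.0], [628.0, -261.0, 190.0]]
clamp 0.55 [285. 147.  10.  19.] [525. -94.  98.] [[512.0, -215.0, 5.0], [560.0, -84.0, 127.0]]
bottle 0.88 [218. 156.  20.  32.] [708. -21.  59.] [[689.0, -42.0, 7.0], [732.0, -11.0, 110.0]]
knife 0.5 [245. 142.  16.  25.] [ 677. -213.   14.] [[667.0, -287.0, -0.0], [696.0, -127.0, 18.0]]
spoon 0.77 [164. 223.  43.  56.] [747. 239.  11.] [[732.0, 137.0, -1.0], [774.0, 323.0, 20.0]]
[6.24995007e+02 1.65688206e-02 2.47525400e+02] [-2.39790781e-05  7.07096932e-01  7.07116630e-01  1.95185440e-06]
```

View pics/a.png

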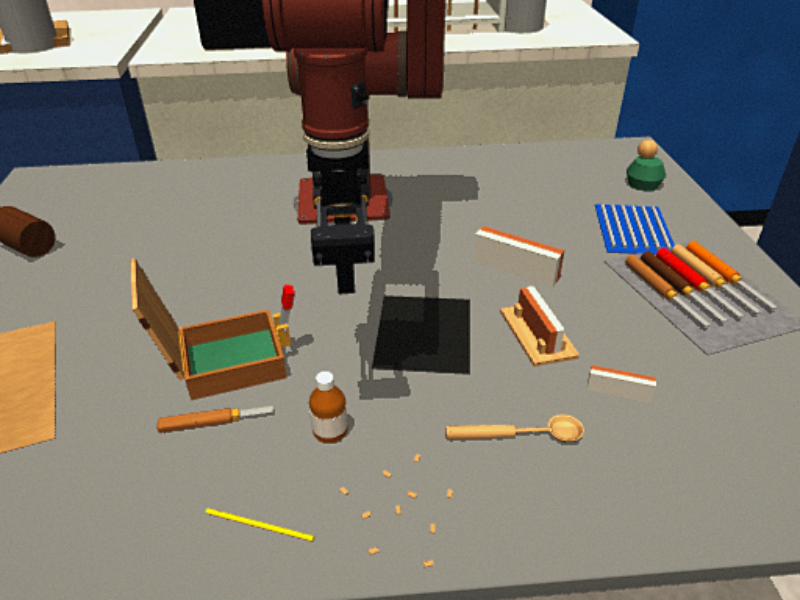

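View pics/b.png

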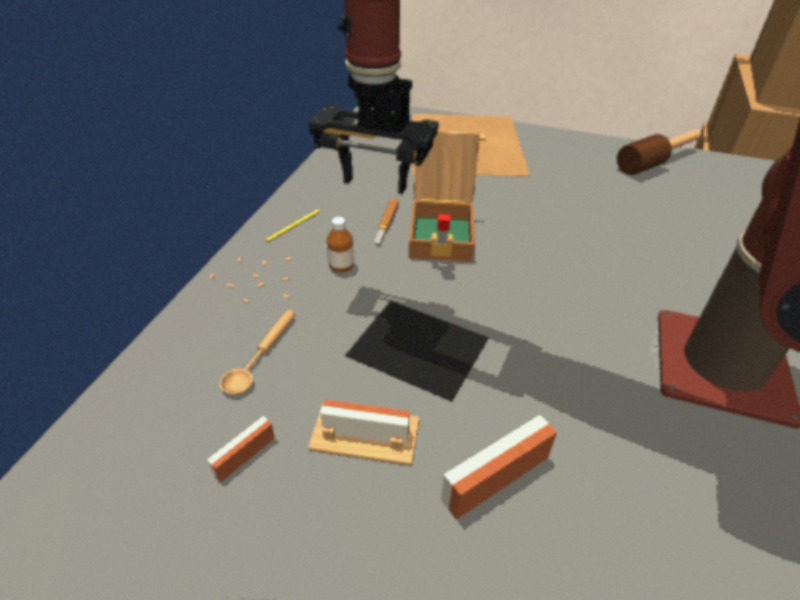

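Look-alikes in the scene image (full-res pixels): large block (332,164), block in the rack (346,206), small block (397,248). The one in the rack fits, being both middle-sized and standing in the rack. I'll confirm it in a crop and fit the poses.

```bash
python3 - <<'E'
from h import *
S=pickle.load(open("s.pkl","rb"))
def rect(q): 
    r=cv2.minAreaRect(q[:,:2].astype(np.float32)); b=cv2.boxPoints(r)
    e=[b[1]-b[0],b[2]-b[1]]; L=max(e,key=np.linalg.norm)
    return np.round(r[0],1),np.round(sorted(map(np.linalg.norm,e)),1),round(np.degrees(np.arctan2(L[1],L[0]))%180,1)
for c in S:
    p=S[c];w=cloud(p);ok=~np.isnan(w[...,0]);x,y,z=np.moveaxis(w,-1,0)
    box=lambda a,b,d,e,f,g:w[ok&(x>a)&(x<b)&(y>d)&(y<e)&(z>f)&(z<g)]
    for n,a in dict(small=(640,720,360,470,33,45),stone=(440,610,270,390,50,65),big=(220,420,240,420,60,75),stonewhole=(440,610,270,390,32,65),posts=(440,610,270,390,15,29),base=(440,610,270,390,5,12),).items():
        q=box(*a); print(c,n,len(q),*rect(q),"z",np.round(np.median(q[:,2]),1),np.round(np.percentile(q[:,2],97),1))
    # mat: dark pixels
    m=ok&(p["image"].max(2)<40)&(x>390)&(x<640)&(y>30)&(y<240)&(z<12)
    q=w[m];print(c,"mat",len(q),*rect(q),np.median(q[:,2]))
    q=box(440,650,-330,-80,38,49);print(c,"rim",len(q),*rect(q),np.median(q[:,2]))
    g=p["image"].astype(int);m=ok&(g[...,1]>g[...,2]+20)&(x>440)&(x<650)&(y>-330)&(y<-80)&(z<30)
    q=w[m];print(c,"floor",len(q),*rect(q),np.median(q[:,2]))
    q=box(440,680,-400,-230,65,210)
    ctr=q.mean(0);n=np.linalg.svd(q-ctr)[2][2];print(c,"lid plane",len(q),ctr.round(1),n.round(3),"z",q[:,2].min().round(),q[:,2].max().round(),"top",q[q[:,2]>q[:,2].max()-6].mean(0).round(1))
    m=ok&(g[...,2]>150)&(g[...,1]<60)&(x>490)&(x<570)&(y>-140)&(y<-60)&(z>40);q=w[m];print(c,"red",len(q),q.mean(0).round(1),q.min(0).round(),q.max(0).round())
i=S["scene"]["image"][130:290,290:450];cv2.imwrite("pics/c.png",cv2.resize(i,(600,600),interpolation=cv2.INTER_CUBIC))
E
```

```text
scene small 267 [678.  412.8] [24.  94.5] 65.6 z 36.3 38.9
scene stone 332 [527.1 325.3] [ 27.6 128.1] 9.1 z 55.5 58.0
scene big 410 [329.2 333.9] [ 39.9 169.1] 51.4 z 64.1 66.6
scene stonewhole 506 [527.6 325.4] [ 28.1 129.5] 8.7 z 54.5 57.8
scene posts 188 [533.7 310.9] [ 41.8 126.6] 24.7 z 23.3 28.7
scene base 517 [528.4 324.6] [ 80.7 153. ] 8.9 z 7.9 10.9
scene mat 2653 [500.6 128.1] [156.5 210.2] 169.8 3.4492036745028827
scene rim 623 [ 549.  -189.4] [137.6 178.5] 105.0 43.42307648982819
scene floor 967 [ 526.2 -199.3] [ 77.1 138.7] 103.4 5.486281657898871
scene lid plane 982 [ 587.3 -286.8  136.6] [ 0.212 -0.947 -0.239] z 65.0 194.0 top [ 583.3 -302.7  190.7]
scene red 69 [530.5 -95.1 117.4] [ 517. -105.   99.] [540. -82. 128.]
side small 365 [676.5 412. ] [21.4 95.2] 67.1 z 35.6 38.0
side stone 597 [524.8 323.6] [ 27.6 124.7] 8.9 z 55.2 57.5
side big 1248 [327.7 331.9] [ 36.  169.9] 51.9 z 64.2 66.3
side stonewhole 875 [524.9 323.8] [ 27.8 125.1] 8.9 z 54.5 57.2
side posts 251 [519.3 338.5] [ 30.2 125.3] 18.7 z 24.3 28.8
side base 872 [526.1 325. ] [ 81.2 150. ] 9.5 z 7.4 10.3
side mat 1261 [500.7 128.6] [154.  191.4] 170.0 3.503247665513527
side rim 336 [ 548.1 -189.6] [131.3 180.2] 103.0 44.11429688672689
side floor 317 [ 553.5 -218.9] [ 81.9 116. ] 12.7 5.983640862035372
side lid plane 1342 [ 564.2 -290.7  125.8] [-0.229  0.946  0.231] z 65.0 193.0 top [ 552.  -309.9  189.9]
side red 31 [521.8 -90.3 124.6] [512. -98. 119.] [535. -82. 128.]
```

View pics/c.png

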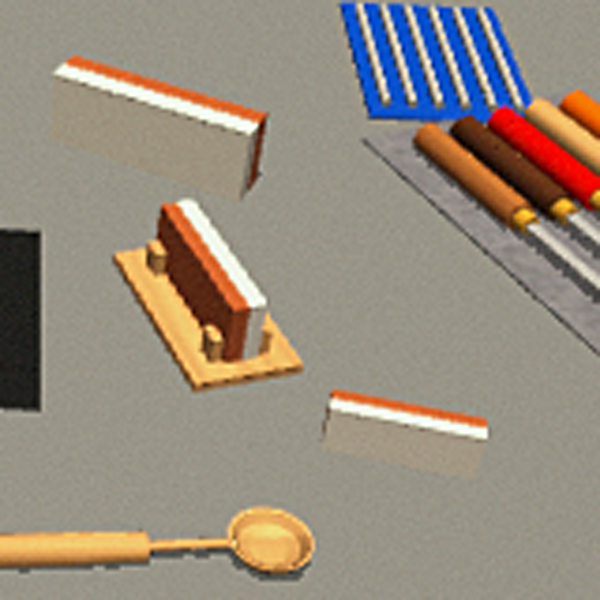

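The crop shows the block between the rack's posts, red-brown side facing −y and white facing +y. It measures 125 x 25 mm with its top at 56 mm. The other two blocks measure about 165 and 92 mm long, so this is the middle-sized one. I'll move above it.

Call:
step_arm --rows "1 36 -10 0 0 0 -7; 1 72 -20 0 0 0 -14; 1 108 -30 0 0 0 -21; 1 144 -40 0 0 0 -28; 1 180 -50 0 0 0 -35; 1 216 -60 0 0 0 -42; 1 252 -70 0 0 0 -49; 1 288 -80 0 0 0 -56"

```text
t: 1.72
eef_pos: [544.3, 289.7, 247.7]
tool_rot: [0.0, 0.29, 0.957, 0.0]
contact_force: [1.1, 0.3, 0.3]
gripper_width: 87.0
grasp_force: 0.0
```

Call:
step_arm --rows "1 5 3 15 0 0 -7; 1 10 6 30 0 0 -14; 1 16 9 45 0 0 -21; 1 22 12 60 0 0 -28; 1 28 15 75 0 0 -35; 1 34.8 18.5 90 0 0 -42; 1 34.8 18.5 100 0 0 -43; 1 34.8 18.5 100 0 0 -43"

```text
t: 2.38
eef_pos: [524.8, 322.2, 144.7]
tool_rot: [-0.002, -0.078, 0.997, -0.001]
contact_force: [-0.6, -1.2, -0.8]
gripper_width: 86.9
grasp_force: 0.0
```

```bash
cat >> h.py <<'E'
def wcloud(p,s):
    d=p["depth"];K=np.array(p["mtx"]);v,u=np.mgrid[0:384,0:512]
    a=(u-K[0,2])/K[0,0];b=(v-K[1,2])/K[1,1];r=np.hypot(a,b);k=np.where(r>1e-6,np.tan(np.minimum(r,1.4))/np.maximum(r,1e-6),1)
    c=np.stack([a*k*d,b*k*d,d],-1)
    T=np.array(p["T_tool_cam"]);c=c@T[:3,:3].T+T[:3,3]
    w=c@R.from_quat(s["tool_rot"],scalar_first=True).as_matrix().T+np.array(s["eef_pos"]); w[(d<=0)|(r>1.35)]=np.nan
    return w
def rect(q): 
    r=cv2.minAreaRect(q[:,:2].astype(np.float32)); b=cv2.boxPoints(r)
    e=[b[1]-b[0],b[2]-b[1]]; L=max(e,key=np.linalg.norm)
    return np.round(r[0],1),np.round(sorted(map(np.linalg.norm,e)),1),round(np.degrees(np.arctan2(L[1],L[0]))%180,1)
def yaw(s): 
    m=R.from_quat(s["tool_rot"],scalar_first=True).as_matrix(); return np.degrees(np.arctan2(m[1,:2],m[0,:2])),m[:,2]
E
python3 - <<'E'
from h import *
s=status.observe();p=capture("wrist");w=wcloud(p,s);print(s["eef_pos"],yaw(s),np.round(s["joints"],2))
ok=~np.isnan(w[...,0]);x,y,z=np.moveaxis(w,-1,0)
for a,b in((50,65),(5,12)):
    q=w[ok&(x>440)&(x<610)&(y>270)&(y<390)&(z>a)&(z<b)];print(len(q),*rect(q),np.median(q[:,2]))
cv2.imwrite("pics/d.png",p["image"])
E
```

```text
[524.82228305 322.24143683 144.70437459] (array([-171.08893774,   98.91139726]), array([-0.00416494, -0.0019911 , -0.99998934])) [ 0.42  0.29  1.64 -0.    1.21 -1.3 ]
4251 [519.6 323.5] [ 25.3 117.7] 8.9 55.54092274633766
7157 [525.4 324. ] [ 80.5 150. ] 8.8 7.567026192602015
```

View pics/d.png

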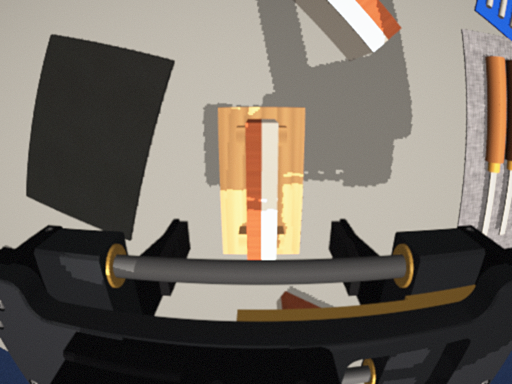

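The wrist view shows the stone at about (262,190) in its rack, aligned with the jaws, and agrees with the fixed cameras. Next I go down and grip.

Call:
step_arm --rows "1 0 1.7 25 0 0 0; 1 0 1.7 55 0 0 0; 1 0 1.7 80 0 0 0; 1 0 1.7 95 0 0 0; 1 0 1.7 103 0 0 0; 1 0 1.7 103 0 0 0; 0 0 1.7 103 0 0 0; 0 0 1.7 103 0 0 0" --force 25

```text
t: 3.1
eef_pos: [527.8, 325.0, 46.6]
tool_rot: [0.002, -0.078, 0.997, 0.001]
contact_force: [-0.1, -0.5, 0.8]
gripper_width: 80.2
grasp_force: 0.0
```

Call:
step_arm --rows "0 0 0 0 0 0 0; 0 0 0 0 0 0 0; 0 0 0 0 0 0 0; 0 0 0 -10 0 0 0; 0 0 0 -25 0 0 0; 0 0 0 -40 0 0 0; 0 0 0 -45 0 0 0; 0 0 0 -45 0 0 0" --force 25

```text
t: 3.77
eef_pos: [527.7, 325.2, 92.3]
tool_rot: [0.002, -0.078, 0.997, 0.001]
contact_force: [0.2, 0.4, 0.1]
gripper_width: 28.0
grasp_force: 0.0
```

The fingers close more slowly than I allowed for (about 78 mm/s), so the lift came before contact. Repeating with a smaller opening and a longer wait.

Call:
step_arm --rows "0.7 0 0 0 0 0 0; 0.7 0 0 0 0 0 0; 0.7 0 0 0 0 0 0; 0.7 0 0 0 0 0 0; 0.7 0 0 20 0 0 0; 0.7 0 0 40 0 0 0; 0.7 0 0 48 0 0 0; 0.7 0 0 48 0 0 0" --force 25

```text
t: 4.43
eef_pos: [523.9, 323.4, 38.3]
tool_rot: [-0.003, -0.078, 0.997, -0.001]
contact_force: [-1.1, 0.0, -0.8]
gripper_width: 60.3
grasp_force: 0.0
```

Call:
step_arm --rows "0 0 0 0 0 0 0; 0 0 0 0 0 0 0; 0 0 0 0 0 0 0; 0 0 0 0 0 0 0; 0 0 0 0 0 0 0; 0 0 0 0 0 0 0; 0 0 0 0 0 0 0; 0 0 0 0 0 0 0"

```text
t: 5.1
eef_pos: [526.5, 324.5, 42.0]
tool_rot: [0.0, -0.078, 0.997, 0.0]
contact_force: [-0.7, -0.8, 1.8]
gripper_width: 24.5
grasp_force: 25.0
```

Call:
step_arm --rows "0 0 0 -20 0 0 0; 0 0 0 -42 0 0 0; 0 10 -30 -42 0 0 0; 0 20 -60 -42 0 0 0; 0 30 -95 -42 0 0 0; 0 43 -130 -42 0 0 0; 0 52 -160 -42 0 0 0; 0 56 -172 -42 0 0 0"

```text
t: 5.77
eef_pos: [496.0, 142.5, 82.4]
tool_rot: [-0.001, -0.078, 0.997, -0.001]
contact_force: [0.0, 0.2, -3.0]
gripper_width: 24.9
grasp_force: 25.0
```

Call:
step_arm --rows "0 0 0 15 0 0 0; 0 0 0 27 0 0 0; 0 0 0 36 0 0 0; 0 0 0 41 0 0 0; 0 0 0 44 0 0 0; 0 0 0 45.5 0 0 0; 0 0 0 45.5 0 0 0; 0 0 0 45.5 0 0 0"

```text
t: 6.43
eef_pos: [498.2, 146.4, 38.2]
tool_rot: [0.0, -0.079, 0.997, 0.0]
contact_force: [0.7, -0.3, -4.4]
gripper_width: 25.1
grasp_force: 25.0
```

Call:
step_arm --rows "0 0 0 0.5 0 0 0; 1 0 0 0.5 0 0 0; 1 0 0 0.5 0 0 0; 1 0 0 0.5 0 0 0; 1 0 0 0.5 0 0 0; 1 0 0 0.5 0 0 0; 1 0 0 0.5 0 0 0; 1 0 0 0.5 0 0 0"

```text
t: 7.1
eef_pos: [497.9, 145.8, 37.6]
tool_rot: [0.0, -0.078, 0.997, -0.0]
contact_force: [-0.4, 0.1, -0.3]
gripper_width: 63.6
grasp_force: 0.0
```

Call:
step_arm --rows "1 0 0 0 0 0 0; 1 0 0 0 0 0 0; 1 0 0 0 0 0 0; 1 0 0 -15 0 0 0; 1 0 0 -29 0 0 0; 1 0 -10 -29 0 0 0; 1 0 -20 -29 0 0 0; 1 0 -20 -29 0 0 0"

```text
t: 7.77
eef_pos: [501.0, 124.2, 66.0]
tool_rot: [-0.0, -0.078, 0.997, -0.0]
contact_force: [-0.0, -0.5, 0.6]
gripper_width: 87.1
grasp_force: 0.0
```

Call:
step_arm --rows "1 0 -8 0 0 0 0; 1 0 -14 0 0 0 0; 1 0 -20 0 0 0 0; 1 0 -26 0 0 0 0; 1 0 -32 0 0 0 0; 1 0 -38 0 0 0 0; 1 0 -40 0 0 0 0; 1 0 -40 0 0 0 0"

```text
t: 8.43
eef_pos: [507.3, 85.9, 66.5]
tool_rot: [-0.0, -0.078, 0.997, -0.0]
contact_force: [0.2, 0.4, -0.9]
gripper_width: 87.0
grasp_force: 0.0
```

```bash
python3 - <<'E'
from h import *
s=status.observe();print(s["eef_pos"],s["contact_force"])
for c in("scene","side"):
    p=capture(c);w=cloud(p);ok=~np.isnan(w[...,0]);x,y,z=np.moveaxis(w,-1,0)
    q=w[ok&(x>400)&(x<600)&(y>40)&(y<230)&(z>23)&(z<34)];print(len(q),*rect(q) if len(q)>3 else '',np.median(q[:,2]))
cv2.imwrite("pics/e.png",p["image"])
E
```

```text
[507.28616729  85.89974052  66.45455677] [ 0.23814353  0.37367265 -0.85638344]
560 [503.5 111. ] [ 49.5 129.5] 8.9 28.273477075376547
556 [502.6 109.5] [ 52.9 125.5] 8.0 28.30525682596891
```

View pics/e.png

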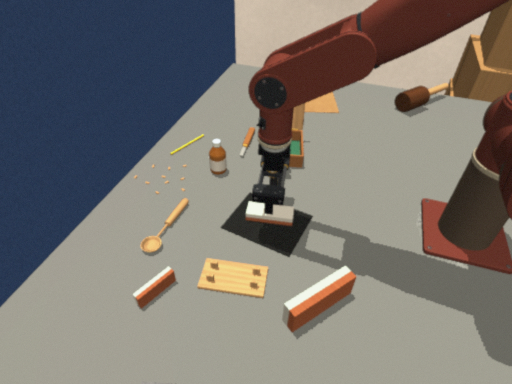

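The side view shows the stone lying flat on the mat at about (270,213), white face up, with the rack empty at (233,278). Both cameras put it near (503,110) with the top at about 28 mm. Now I regrip across the width.

Call:
step_arm --rows "1 0.5 12 0 0 0 0; 1 0.5 24.5 0 0 0 0; 1 0.5 24.5 0 0 0 0; 1 0.5 24.5 15 0 0 0; 1 0.5 24.5 25 0 0 0; 1 0.5 24.5 32 0 0 0; 1 0.5 24.5 34 0 0 0; 0 0.5 24.5 34 0 0 0"

```text
t: 9.2
eef_pos: [502.0, 110.7, 31.5]
tool_rot: [-0.001, -0.079, 0.997, 0.0]
contact_force: [0.3, -0.9, -0.1]
gripper_width: 84.8
grasp_force: 0.0
```

Call:
step_arm --rows "0 0 0 0 0 0 0; 0 0 0 0 0 0 0; 0 0 0 0 0 0 0; 0 0 0 0 0 0 0; 0 0 0 0 0 0 0; 0 0 0 0 0 0 0; 0 0 0 0 0 0 0; 0 0 0 0 0 0 0" --force 30

```text
t: 9.87
eef_pos: [503.1, 110.5, 32.8]
tool_rot: [0.0, -0.078, 0.997, -0.0]
contact_force: [-0.0, -1.3, 2.4]
gripper_width: 47.5
grasp_force: 30.0
```

```bash
python3 - <<'E'
from h import *
s=status.observe();print(s["eef_pos"],yaw(s),np.round(s["joints"],2),s["gripper_width"],s["grasp_force"])
S=pickle.load(open("s.pkl","rb"))
# case centre: project onto case axes at several headings
for c in S:
    p=S[c];w=cloud(p);ok=~np.isnan(w[...,0]);x,y,z=np.moveaxis(w,-1,0)
    a=np.radians(-76.8);ex=np.array([np.cos(a),np.sin(a)]);ey=np.array([-ex[1],ex[0]])
    q=w[ok&(x>440)&(x<650)&(y>-330)&(y<-80)&(z>41)&(z<47)]
    U=q[:,:2]@ex;V=q[:,:2]@ey
    for n,h in(("u",U),("v",V)):
        k,e=np.histogram(h,bins=np.arange(np.floor(h.min()),h.max()+3,3));print(c,n,[(int(i),int(j)) for i,j in zip(e,k)])
    q=w[ok&(x>440)&(x<680)&(y>-400)&(y<-230)&(z>65)&(z<210)];print("lid v",np.percentile(q[:,:2]@ey,[1,99]).round(1))
    r=q[:,:2]@ex; f=np.polyfit(q[:,2],r,1);print("lid u at z=45",np.polyval(f,45).round(1),"slope",f[0].round(3), "resid",np.std(r-np.polyval(f,q[:,2])).round(2))
E
```

```text
[503.11726262 110.51344548  32.81376162] (array([-170.99891332,   99.00107856]), array([ 4.65955036e-04, -2.69781776e-04, -9.99999855e-01])) [ 0.06  0.23  1.96 -0.    0.95 -1.66] 47.48490708457504 30.00038981437683
scene u [(219, 1), (222, 3), (225, 3), (228, 2), (231, 1), (234, 2), (237, 26), (240, 37), (243, 28), (246, 4), (249, 5), (252, 3), (255, 6), (258, 5), (261, 6), (264, 4), (267, 7), (270, 8), (273, 6), (276, 4), (279, 6), (282, 6), (285, 5), (288, 5), (291, 4), (294, 7), (297, 5), (300, 6), (303, 6), (306, 7), (309, 5), (312, 7), (315, 4), (318, 4), (321, 5), (324, 6), (327, 5), (330, 6), (333, 7), (336, 6), (339, 6), (342, 6), (345, 9), (348, 4), (351, 5), (354, 6), (357, 5), (360, 8), (363, 5), (366, 7), (369, 8), (372, 5), (375, 5), (378, 5), (381, 8), (384, 40), (387, 42), (390, 3), (393, 2), (396, 1)]
scene v [(422, 16), (425, 30), (428, 52), (431, 29), (434, 4), (437, 3), (440, 4), (443, 4), (446, 3), (449, 3), (452, 3), (455, 3), (458, 4), (461, 2), (464, 3), (467, 4), (470, 3), (473, 5), (476, 3), (479, 4), (482, 3), (485, 5), (488, 4), (491, 3), (494, 4), (497, 4)
[... 717 characters left out ...]
), (348, 2), (351, 2), (354, 1), (357, 1), (360, 4), (363, 1), (366, 0), (369, 4), (372, 1), (375, 1), (378, 3), (381, 5), (384, 26), (387, 25), (390, 24), (393, 14), (396, 2), (399, 1)]
side v [(424, 24), (427, 26), (430, 5), (433, 5), (436, 4), (439, 3), (442, 2), (445, 2), (448, 6), (451, 2), (454, 4), (457, 6), (460, 4), (463, 4), (466, 1), (469, 4), (472, 4), (475, 5), (478, 4), (481, 3), (484, 2), (487, 2), (490, 1), (493, 4), (496, 5), (499, 2), (502, 4), (505, 4), (508, 7), (511, 3), (514, 2), (517, 4), (520, 5), (523, 5), (526, 4), (529, 6), (532, 5), (535, 2), (538, 5), (541, 5), (544, 4), (547, 8), (550, 24), (553, 23)]
lid v [425.9 554.6]
lid u at z=45 392.6 slope 0.238 resid 2.4
```

Call:
step_arm --rows "0 0 0 -25 0 0 0; 0 0 0 -60 0 0 0; 0 0 -15 -95 0 0 0; 0 0 -40 -125 0 0 0; 0 0 -70 -147 0 0 0; 0 0 -100 -147 0 0 0; 0 0 -130 -147 0 0 0; 0 0 -150 -147 0 0 0"

```text
t: 10.53
eef_pos: [526.3, -39.7, 179.6]
tool_rot: [0.0, -0.078, 0.997, -0.0]
contact_force: [0.3, -0.1, -3.6]
gripper_width: 48.0
grasp_force: 30.0
```

Call:
step_arm --rows "0 0 -18 0 0 0 7; 0 0 -38 0 0 0 14; 0 0 -58 0 0 0 21; 0 0 -78 0 0 0 28; 0 0 -98 0 0 0 35; 0 0 -118 0 0 0 42; 0 0 -138 0 0 0 49; 0 1 -157 0 0 0 56"

```text
t: 11.2
eef_pos: [549.3, -193.3, 178.3]
tool_rot: [-0.001, 0.402, 0.916, 0.0]
contact_force: [0.2, -0.2, -3.5]
gripper_width: 47.8
grasp_force: 30.0
```

Call:
step_arm --rows "0 0 0 0 0 0 7; 0 0 0 0 0 0 14; 0 0 0 0 0 0 21; 0 0 0 0 0 0 28; 0 0 0 0 0 0 29.8; 0 0 0 0 0 0 29.8; 0 0 0 0 0 0 29.8; 0 0 0 0 0 0 29.8"

```text
t: 11.87
eef_pos: [549.5, -192.4, 178.9]
tool_rot: [-0.001, 0.621, 0.784, -0.0]
contact_force: [0.9, -0.2, -4.0]
gripper_width: 47.5
grasp_force: 30.0
```

```bash
python3 - <<'E'
from h import *
s=status.observe();p=capture("wrist");w=wcloud(p,s);print(s["eef_pos"],yaw(s),np.round(s["joints"],2),s["gripper_width"],s["grasp_force"])
ok=~np.isnan(w[...,0]);x,y,z=np.moveaxis(w,-1,0)
q=w[ok&(x>440)&(x<650)&(y>-300)&(y<-90)&(z>41)&(z<47)];print("rim",len(q),*rect(q))
for deg in(-75.5,-76.5,-77.5):
    a=np.radians(deg);ex=np.array([np.cos(a),np.sin(a)]);ey=np.array([-ex[1],ex[0]])
    print(deg,[np.percentile(q[:,:2]@e,[1,5,50,95,99]).round(1) for e in(ex,ey)])
g=p["image"].astype(int);m=ok&(g[...,1]>g[...,2]+15)&(g[...,1]>g[...,0]+10)&(z<15);q=w[m];print("floor",len(q),*rect(q),np.median(q[:,2]))
for m in((z>85)&(z<190)&(np.hypot(x-550,y+193)<90),):
    q=w[ok&m];print("held?",len(q),q.min(0).round(),q.max(0).round())
cv2.imwrite("pics/f.png",p["image"])
E
```

```text
[ 549.54598041 -192.44100623  178.90032682] (array([103.27838458,  13.27842399]), array([-1.01942377e-03,  5.82961990e-04, -9.99999310e-01])) [-0.47  0.18  1.71  0.    1.26 -0.7 ] 47.522813163084365 29.9993759393692
rim 2637 [ 542.2 -175.8] [133.2 147.9] 103.8
-75.5 [array([248.6, 250.5, 276.6, 363.2, 373.7]), array([414.7, 415.9, 479.1, 546. , 547.1])]
-76.5 [array([240.2, 242.2, 268.2, 354.9, 365.9]), array([420.4, 421.3, 483.5, 551.3, 552.2])]
-77.5 [array([231.6, 233.5, 259.6, 346.3, 357.8]), array([425.3, 426.5, 487.6, 556.5, 557.8])]
floor 2625 [ 545.  -188.3] [119.4 120. ] 103.6 6.056659332566198
held? 15451 [ 511. -236.   85.] [ 581. -105.  190.]
```

View pics/f.png

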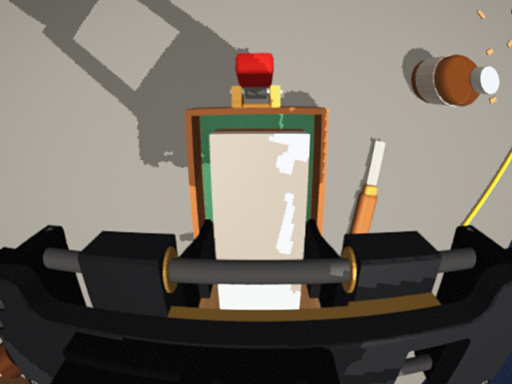

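The wrist view shows the stone squarely over the case, its near end at about (262,133) inside the rim (250,110), and the red clamp at (254,70). I'll set it down.

Call:
step_arm --rows "0 0 -1.5 30 0 0 0; 0 0 -1.5 65 0 0 0; 0 0 -1.5 95 0 0 0; 0 0 -1.5 115 0 0 0; 0 0 -1.5 128 0 0 0; 0 0 -1.5 133 0 0 0; 0 0 -1.5 134 0 0 0; 0 0 -1.5 134 0 0 0"

```text
t: 12.58
eef_pos: [549.3, -193.4, 46.6]
tool_rot: [0.001, 0.621, 0.784, 0.0]
contact_force: [0.4, 0.1, -3.3]
gripper_width: 48.2
grasp_force: 30.0
```

Call:
step_arm --rows "0 0 0 2 0 0 0; 0 0 0 4 0 0 0; 0 0 0 6 0 0 0; 0 0 0 8 0 0 0; 0 0 0 9 0 0 0; 0 0 0 9.5 0 0 0; 0 0 0 9.5 0 0 0; 0 0 0 9.5 0 0 0"

```text
t: 13.25
eef_pos: [548.4, -193.0, 36.0]
tool_rot: [-0.0, 0.621, 0.784, -0.0]
contact_force: [0.2, -0.0, -3.5]
gripper_width: 48.1
grasp_force: 30.0
```

Call:
step_arm --rows "0 0 0 0.5 0 0 0; 0 0 0 1 0 0 0; 0 0 0 1.3 0 0 0; 0 0 0 1.3 0 0 0; 0.68 0 0 1.3 0 0 0; 0.68 0 0 1.3 0 0 0; 0.68 0 0 1.3 0 0 0; 0.68 0 0 1.3 0 0 0"

```text
t: 13.92
eef_pos: [548.9, -193.3, 35.2]
tool_rot: [0.0, 0.621, 0.784, 0.0]
contact_force: [-0.0, 0.1, -0.2]
gripper_width: 58.5
grasp_force: 0.0
```

Call:
step_arm --rows "0.68 0 0 0 0 0 0; 0.68 0 0 0 0 0 0; 0.68 0 0 0 0 0 0; 0.68 0 0 -20 0 0 0; 0.68 0 0 -45 0 0 0; 0.68 0 0 -80 0 0 0; 0.68 0 0 -115 0 0 0; 0.68 0 0 -145 0 0 0"

```text
t: 14.58
eef_pos: [548.7, -193.1, 182.0]
tool_rot: [0.001, 0.621, 0.784, 0.0]
contact_force: [1.6, -0.3, -0.3]
gripper_width: 59.5
grasp_force: 0.0
```

```bash
python3 - <<'E'
from h import *
s=status.observe();p=capture("wrist");w=wcloud(p,s);print(s["eef_pos"],yaw(s),np.round(s["joints"],2),s["gripper_width"],s["grasp_force"])
ok=~np.isnan(w[...,0]);x,y,z=np.moveaxis(w,-1,0)
near=ok&(np.hypot(x-549,y+193)<85)
q=w[near&(z>23)&(z<36)&(p["image"].min(2)>110)];print("stone",len(q),*rect(q),np.median(q[:,2]))
q=w[ok&(x>440)&(x<650)&(y>-300)&(y<-90)&(z>41)&(z<47)];print("rim",len(q),*rect(q))
p=capture("scene");w=cloud(p);ok=~np.isnan(w[...,0]);x,y,z=np.moveaxis(w,-1,0)
q=w[ok&(x>440)&(x<680)&(y>-400)&(y<-230)&(z>80)&(z<190)];print("lid",len(q),q.mean(0))
cv2.imwrite("pics/g.png",p["image"])
E
```

```text
[ 548.66267806 -193.10318009  182.01203015] (array([103.20242195,  13.20245791]), array([ 1.02040729e-03, -4.92246161e-04, -9.99999358e-01])) [-0.47  0.17  1.71  0.    1.26 -0.7 ] 59.48113214299985 0.0
stone 5639 [ 547.8 -191.7] [ 48.3 125.3] 103.3 30.659127664748695
rim 3056 [ 547.2 -195.7] [133.  156.5] 103.7
lid 788 [ 588.11346105 -286.66929067  138.05045376]
```

View pics/g.png

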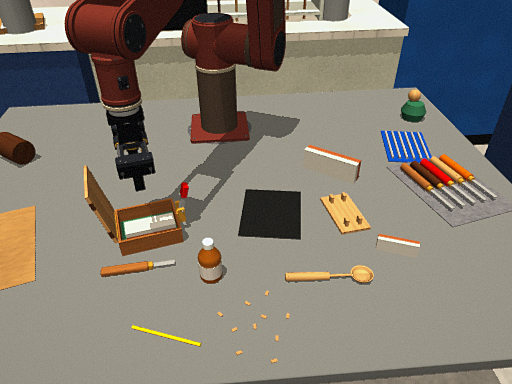

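The scene view shows the stone flat in the case at about (148,224), with the top at 31 mm (6 + 25). Next the closed fingers go over and behind the lid.

Call:
step_arm --rows "0 0 0 -25 0 0 0; 0 0 0 -50 0 0 0; 0 -10 0 -68 0 0 0; 0 -40 0 -70 0 0 0; 0 -70 0 -70 0 0 0; 0 -100 0 -70 0 0 0; 0 -130 0 -70 0 0 0; 0 -148 0 -70 0 0 0" --force 30

```text
t: 15.35
eef_pos: [582.0, -339.8, 248.4]
tool_rot: [-0.0, 0.622, 0.783, -0.0]
contact_force: [-0.4, 0.1, 0.0]
gripper_width: 13.6
grasp_force: 0.0
```

Call:
step_arm --rows "0 0 0 0 0 0 0; 0 0 0 5 0 0 0; 0 0 0 20 0 0 0; 0 0 0 40 0 0 0; 0 0 0 60 0 0 0; 0 0 0 75 0 0 0; 0 0 0 77 0 0 0; 0 0 0 77 0 0 0"

```text
t: 16.02
eef_pos: [581.3, -335.2, 170.7]
tool_rot: [-0.002, 0.621, 0.784, 0.0]
contact_force: [0.4, 0.1, 0.2]
gripper_width: 0.2
grasp_force: 0.0
```

Call:
step_arm --rows "0 15 0 0 0 0 0; 0 27 0 0 0 0 0; 0 39 0 0 0 0 0; 0 51 0 0 0 0 0; 0 65 0 0 0 0 0; 0 79 0 1 0 0 0; 0 92 0 4 0 0 0; 0 105 0 9 0 0 0"

```text
t: 16.68
eef_pos: [558.3, -234.0, 164.5]
tool_rot: [0.001, 0.621, 0.784, -0.0]
contact_force: [-0.0, -2.5, 0.3]
gripper_width: 0.4
grasp_force: 0.9
```

```bash
python3 - <<'E'
from h import *
s=status.observe();print(s["eef_pos"],s["contact_force"])
for c in("scene","side"):
    p=capture(c);w=cloud(p);ok=~np.isnan(w[...,0]);
    for o in outline_of("lid",p)[:3]:
        q=w[o["mask"]&ok];q=q[(q[:,2]>60)&(np.hypot(q[:,0]-548,q[:,1]+194)<160)]
        if len(q)<50: continue
        d=q-q.mean(0);print(c,o["score"],o["extent"],len(q),np.linalg.svd(d,full_matrices=False)[2][2].round(3),q[:,2].max().round())
E
```

```text
[ 558.31051361 -233.96265907  164.45879667] [-0.02196517 -2.49653418  0.30762349]
scene 0.95 [128.1, 205.8, 32.1, 69.3] 789 [ 0.219 -0.831  0.511] 211.0
side 0.96 [285.9, 116.1, 44.9, 25.4] 886 [-0.203  0.821 -0.533] 178.0
```

The lid follows the fingers as planned (about 59°, 2.5 N). I'll continue down.

Call:
step_arm --rows "0 12 0 7 0 0 0; 0 23 0 15 0 0 0; 0 32 0 25 0 0 0; 0 41 0 35 0 0 0; 0 48 0 47 0 0 0; 0 54 0 60 0 0 0; 0 57 0 73 0 0 0; 0 59.5 0 85 0 0 0"

```text
t: 17.55
eef_pos: [544.2, -176.1, 77.2]
tool_rot: [-0.0, 0.621, 0.784, -0.0]
contact_force: [-6.4, -2.1, 73.2]
gripper_width: 0.5
grasp_force: 42.7
```

Call:
step_arm --rows "0 0 0 1 0 0 0; 0 0 0 2 0 0 0; 0 0 0 3 0 0 0; 0 0 0 4 0 0 0; 0 0 0 4 0 0 0; 0 0 0 4 0 0 0; 0 0 0 4 0 0 0; 0 0 0 4 0 0 0"

```text
t: 18.22
eef_pos: [544.5, -176.3, 77.9]
tool_rot: [-0.001, 0.621, 0.784, -0.0]
contact_force: [-13.6, 7.2, 33.2]
gripper_width: 0.3
grasp_force: 16.4
```

Call:
step_arm --rows "0 0 0 -15 0 0 0; 0 0 0 -45 0 0 0; 0 0 0 -80 0 0 0; 0 10 0 -103 0 0 0; 0 40 0 -103 0 0 0; 0 75 0 -103 0 0 0; 0 110 0 -103 0 0 0; 0 122 0 -103 0 0 0"

```text
t: 18.88
eef_pos: [515.1, -54.5, 176.3]
tool_rot: [-0.002, 0.621, 0.784, 0.0]
contact_force: [0.4, 1.4, 0.4]
gripper_width: 0.4
grasp_force: 0.0
```

```bash
python3 - <<'E'
from h import *
s=status.observe();p=capture("wrist");w=wcloud(p,s);print(s["eef_pos"],s["contact_force"])
a=np.radians(-76.4);ex=np.array([np.cos(a),np.sin(a)]);ey=np.array([-ex[1],ex[0]]);c=np.array([547.5,-194.5])
print("tcp case",(s["eef_pos"][:2]-c)@ex,(s["eef_pos"][:2]-c)@ey)
for n,p,w in(("wrist",p,w),)+tuple((k,q,cloud(q)) for k in("scene","side") for q in[capture(k)]):
    ok=~np.isnan(w[...,0]);x,y,z=np.moveaxis(w,-1,0);U=(w[...,:2]-c)@ex;V=(w[...,:2]-c)@ey
    g=p["image"].astype(int);m=ok&(g[...,2]>120)&(g[...,1]<60)&(g[...,0]<60)&(abs(V)<40)&(U<-60)&(U>-150)&(z>60)
    if m.sum(): print(n,"red",m.sum(),[(np.percentile(k[m],[2,50,98]).round(1)) for k in(U,V,z)])
    m=ok&(abs(V)<55)&(U>-65)&(U<65)&(z<80)&(z>35);print(n,"lid",m.sum(),np.median(z[m]), np.polyfit(U[m],z[m],1).round(4))
E
```

```text
[515.0608192  -54.50053955 176.30436949] [0.36461295 1.4053588  0.44752422]
tcp case -143.70183318228766 1.3901503406663096
wrist lid 209 52.87535142722456 [-3.10000e-02  5.25802e+01]
scene red 383 [array([-146.7, -108. ,  -79.1]), array([-19.9,  13.1,  37.7]), array([100. , 519. , 540.8])]
scene lid 1432 52.26115633413809 [-1.00000e-03  5.22894e+01]
side red 27 [array([-113.3, -110.3, -103.6]), array([-7.9,  1.6,  8.8]), array([102.1, 116.5, 124.6])]
side lid 570 52.80905386379533 [-3.00000e-04  5.28224e+01]
```

The lid is flat at 52–53 mm, so it is shut, and the clamp is still leaning out. I'll go down outside the clamp and swing it over.

Call:
step_arm --rows "0 0 0 0 0 0 0; 0 0 0 10 0 0 0; 0 0 0 25 0 0 0; 0 0 0 38 0 0 0; 0 5 0 40 0 0 0; 0 5 0 40 0 0 0; 0 5 0 40 0 0 0; 0 5 0 40 0 0 0"

```text
t: 19.7
eef_pos: [516.3, -53.7, 138.4]
tool_rot: [0.001, 0.621, 0.784, 0.0]
contact_force: [0.4, -0.1, -0.2]
gripper_width: 0.5
grasp_force: 0.0
```

Call:
step_arm --rows "0 -14 0 0 0 0 0; 0 -26 0 0 0 0 0; 0 -37 0 0 0 0 0; 0 -51 0 0 0 0 0; 0 -64 0 3.5 0 0 0; 0 -76 0 10 0 0 0; 0 -86 0 20 0 0 0; 0 -94 0 31 0 0 0"

```text
t: 20.37
eef_pos: [537.6, -146.5, 105.9]
tool_rot: [0.0, 0.622, 0.783, 0.0]
contact_force: [-0.1, 1.6, 0.3]
gripper_width: 0.7
grasp_force: 0.6
```

Call:
step_arm --rows "0 -3 0 5 0 0 0; 0 -5 0 9 0 0 0; 0 -7 0 12 0 0 0; 0 -8 0 14 0 0 0; 0 -8 0 15 0 0 0; 0 -8 0 15.5 0 0 0; 0 -8 0 15.5 0 0 0; 0 -8 0 15.5 0 0 0"

```text
t: 21.03
eef_pos: [538.2, -151.3, 93.4]
tool_rot: [-0.002, 0.621, 0.784, -0.0]
contact_force: [-11.1, 6.8, 20.1]
gripper_width: 0.7
grasp_force: 10.4
```

Pressing at 20 N with the tips at 68 mm, which is the stated height for fully down. Retreating up and checking.

Call:
step_arm --rows "0 0 0 -10 0 0 0; 0 0 0 -35 0 0 0; 0 0 0 -65 0 0 0; 0 0 0 -95 0 0 0; 0 0 0 -120 0 0 0; 0 40 0 -140 0 0 0; 0 75 0 -140 0 0 0; 0 110 0 -140 0 0 0"

```text
t: 21.7
eef_pos: [514.6, -44.6, 233.6]
tool_rot: [0.002, 0.622, 0.783, 0.001]
contact_force: [0.9, 1.1, 0.0]
gripper_width: 0.5
grasp_force: 0.0
```

```bash
python3 - <<'E'
from h import *
s=status.observe();print(s["eef_pos"],s["contact_force"],s["t"])
a=np.radians(-76.4);ex=np.array([np.cos(a),np.sin(a)]);ey=np.array([-ex[1],ex[0]]);c=np.array([547.5,-194.5])
for n in("scene","side"):
    p=capture(n);w=cloud(p)
    ok=~np.isnan(w[...,0]);x,y,z=np.moveaxis(w,-1,0);U=(w[...,:2]-c)@ex;V=(w[...,:2]-c)@ey
    m=ok&(abs(V)<6)&(U<-26)&(U>-54)&(z<120)&(z>35);print(n,"clamp",m.sum(),np.percentile(z[m],[5,50,95]),np.polyfit(U[m],z[m],1).round(3))
    m=ok&(abs(V)<55)&(U>-10)&(U<65)&(z<80)&(z>35);print(n,"lid",m.sum(),np.median(z[m]),np.polyfit(U[m],z[m],1).round(4))
    if n=="side": cv2.imwrite("pics/h.png",np.hstack([cv2.resize(sc[150:280,60:240],(400,290)),cv2.resize(p["image"][90:200,200:350],(400,290))]))
    sc=p["image"]
E
```

```text
[514.55858114 -44.6063461  233.57762104] [8.84396004e-01 1.12976640e+00 4.92665522e-04] 21.7
scene clamp 31 [65.3216402  67.50371006 68.84624385] [-2.7000e-02  6.6414e+01]
scene lid 845 52.28813406965389 [6.80000e-03 5.20643e+01]
side clamp 17 [66.22190825 67.96411241 68.93930027] [-1.5000e-02  6.7142e+01]
side lid 386 52.70422518009701 [7.80000e-03 5.24681e+01]
```

View pics/h.png

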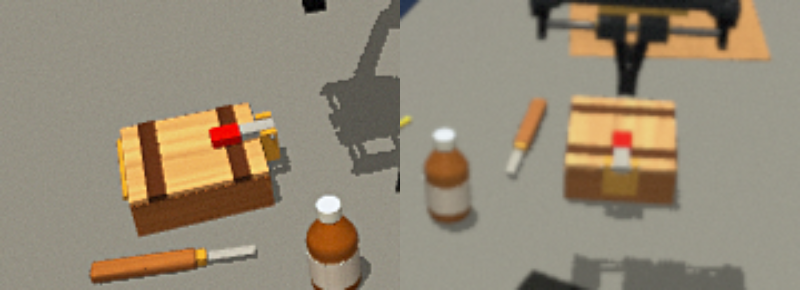

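The picture shows the lid shut and the red grip lying level on it at about (225,135) in the left crop. The bottle and knife are in place and the arm is clear. Handing in.

```bash
python3 -c "
from plant import job_done
print(job_done())"
```

```text
the job is handed in; nothing more can be done
None
```

I handed the job in at about 22 s of the 72 s allowed: the stone lies flat in the case, the lid is shut and the clamp is down; the hand-in call gave no verdict.

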